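# Clamp a crank arm in the tapping jig

### The arm

A 7-joint arm with a two-finger parallel gripper is mounted at the origin on the work surface. World frame = base frame: x ahead of the robot, y to its left, z up, the work surface at z = 0. Lengths are in m, angles in rad, forces in N, time in s.
With the tool pointing down it reaches from about 0.425 to 0.875 m from the base axis. Payload 4.7 kg.
Tool frame: the origin (TCP) lies midway between the tips of the shut fingers; the grasp point (between the pads) lies 19 mm behind it; z points along the fingers, y is the direction in which the jaws open and shut (so a half turn about z gives the same grasp; the last joint's range is limited). The gripper opens to 87 mm and grips with 3 to 60 N. Pads are 19 mm wide; open, the fingers measure 117 mm over their backs; the gripper's body (75 mm by 190 mm) begins 51 mm behind the grasp point.
Start: joints at [-1.204, 0.321, -0.07, 1.45, 0.023, 1.371, -0.057], TCP at [0.225, 0.61, 0.201] pointing down, gripper open.
Joint ranges: [-2.86, 2.86], [-0.3, 2.09], [-1.38, 1.24], [0.06, 2.45], [-1.56, 4.7], [0.09, 2.05], [-2.69, 2.69]. Speed limits (rad/s): [2.57, 2.57, 3.14, 3.14, 3.14, 3.14, 3.14].

### API

Orientations are given as a rotation vector (axis times angle).
In Python, from bench import ctrl, optics gives the robot as it stands. The module is installed in compiled form; this text tells all that it offers.
- The arm moves only by the tool step_arm, never from a script. Its argument "deltas" is a list of rows, each a list of 7 numbers: the turn, a rotation vector about the tool's x, y, z in degrees, then the shift along the tool's x, y, z in mm, then the finger opening in mm, from 0 to 87. A call has exactly 8 rows; each row is the pose to reach, as a shift and turn from the pose commanded when the call began, along the tool's axes at that moment; what a row does not reach only later rows make up. A row lasts 1/8 s, in which the tool goes at most 62.5 mm and 10.7 degrees, less where a joint would pass 70% of its speed; a pose out of reach is approached as far as the arm can. A call with a gripper value outside its range is refused whole. The fingers move at their own pace and stop on an object; "newtons" is the grip in N (left out, the last holds). Time passes only in rows, so rows that repeat a pose let the fingers close, or fill a call up. It gives the time, the measured TCP pose, the force and the opening at its end, in the units of the state.
- ctrl.get_state(): the state, without advancing time (a new reading comes with each control period).
- optics.get_image(name): name is "scene" or "top"; returns the picture (400x640x3 uint8, red, green, blue); there is no depth.
- optics.get_calibration(name): a dict with "K" (3x3 intrinsics, pixels), "R" (3x3) and "t" (3): a world point X has camera coordinates R X + t. Camera axes: x right, y down, z forward; pixel columns grow to the right and rows downward; lengths in m; the calibration is good to about 2 mm. A picture is of the moment at which its call begins. get_calibration takes no time and is no camera call.
- ctrl.close_job(): hands the job in, once; it reports no verdict.
The state is a dict: "time": time; "joint_positions": joint angles; "qd": joint speeds; "joint_torque": joint torques, N m; "position": TCP position; "tool_rot": TCP orientation; "ft_force": force on the tool from outside, world axes, zero at the start; "torque": the same for the moment, N m; "grip_width": opening from 0.0 (shut) to 1.0 (fully open).
Only numpy, scipy, OpenCV 4.12 (cv2) and the standard library are available. Lean on these libraries where they do the work, as an engineer would, in place of code of your own. Each camera call takes 0.05 s, during which the arm holds its last target.

### The job

Get the bicycle crank arm ready for re-tapping: without gripping or lifting it, push its thick boss end so that it slides along the jig until its other end is right up against the end stop under the brass bush. Then push the clamp's yellow toggle handle over its center so that it snaps to its closed side and the rubber foot holds the crank. Leave the other things on the bench where they are.

Things in the scene. Friction and masses are not known exactly. Their poses are not given: they have to be found in the camera images.
- jig: Dark green steel plate 175 x 245 x 12 mm fixed flat to the bench at some yaw; origin on its underside, z up. In its frame the plate spans x -120 to 55, y -150 to 95 mm. The crank slides toward +y on its top (z 12 mm), centred on x 0, between steel guides, to an end stop; the toggle clamp stands on the -x side.
- stop_face (a point): Centre of the end stop's face, jig frame (0, 55, 20) mm; the crank's eye end must come to it. The stop is 40 mm high above the plate and 50 mm wide; a bridge with the brass bush reaches back from it over the crank's eye, from jig y 77 to 37 mm, underside (bush) 50 mm and top 68 mm above the bench
- crank: Loose aluminium bicycle crank arm, 130 to 270 g, 150 x 28 x 16 mm, lying in the jig, its length along its own y; origin under its middle. At -y a round boss, 34 mm diameter, 20 mm high, with a black square; at +y the round pedal eye, 28 mm diameter, black dot. It starts 25 to 48 mm short of the stop, with 3 mm side play; it slides with friction only, under 4 N
- crank_eye_end (a point): extreme +y end of the crank (eye), at half thickness: crank frame (0, 75, 8) mm
- crank_boss_end (a point): Extreme -y end of the crank (boss), the place to push: crank frame (0, -75, 8) mm. It stays outside the guides throughout, the plate's top below it
- toggle (a joint): Angle of the clamp's handle, rad. 0 open: leans 0.7 toward jig -x. 0.7 upright (center). 1.4 closed: leans 0.7 toward jig +x, over the crank. Over-center: below 0.7 it springs back to 0, beyond it snaps by itself to 1.4, running ahead of the finger. Pushing takes about 4 N at the tip at first, falling to none at center
- toggle_pivot (a point): pivot of the handle, jig frame (-70, -10, 42) mm, its axis along the jig's y. Steel cheeks around it reach 52 mm above the bench
- toggle_tip (a point): centre of the handle's round end, 75 mm from the pivot. The yellow round grip is 18 mm in diameter, from 35 mm to 75 mm (plus its round end) from the pivot; below it is a 10 mm steel rod
- oil_bottle: Loose white oil bottle, red cap, 38 mm diameter, 105 mm high, origin at its foot; stands behind the jig's fence. Bystander
- grease_tin: Loose tin, orange band, 72 mm diameter, 75 mm high, origin at its foot; stands beyond the jig's stop. Bystander
- tail_light: Loose red bicycle lamp, 45 x 75 x 34 mm, origin under its middle. Bystander
- pedal: Loose black pedal lying flat, 85 x 70 mm plus a spindle stub to 80 mm along its y, 22 mm high, origin under its middle. Bystander
- foot: Black rubber foot of the clamp's plunger, 14 mm diameter, 12 mm long; origin mid of its pressing face, 21 mm above the bench. The handle drives it along jig +x: open, it stands about 13 mm clear of the crank; closed, it presses the crank to the fence with about 7 N by a spring
- t_key: Loose T-handled hex key lying flat, blue handle 95 x 24 x 22 mm along its y, steel shaft 140 mm toward its +x, origin under the handle. Bystander
- guide_mouth (a point): Where the guides begin: jig frame (0, -45, 12) mm. From here to the stop a fence (face at x 14 mm) and two guide pads (faces at x -17 mm) flank the crank; they stand 12 mm above the plate
Things that resemble listed ones, but are neither listed nor needed, are in the scene too. Several things have the shape of the crank; the one meant has the colours described above.

How it is judged:
On the way, in this order (a step that is already met when the one before it is completed fails the run):
1. the crank lies up against the end stop while the clamp is still open (y of crank_eye_end in the frame of jig above 0.0515 m and value of joint toggle below 0.4 rad), for 0.1 s.
2. the toggle handle has snapped to its closed side (value of joint toggle above 1.3 rad), for 0.2 s.
At the end, for the whole second after the job is handed in: The crank lies flat in the jig within 3.5 mm of the end stop and within 4 mm of the jig's centre line, at rest; the toggle handle is in its closed stable position (joint above 1.3 rad of 1.4) and the rubber foot presses on the crank with more than 2 N (y of crank_eye_end in the frame of jig above 0.0515 m and x of crank_eye_end in the frame of jig between -0.004 and 0.004 m and z of crank in the frame of jig below 0.0155 m and angle between the y axis of crank and the y axis of jig, either way round below 0.06 rad and angle between crank's own z axis and vertical below 0.06 rad and value of joint toggle above 1.3 rad and contact force between foot and crank above 2 N and linear speed of crank below 0.02 m/s); the robot touches nothing.
It fails at once if the crank is lifted 8 mm or more off the jig (z of crank in the frame of jig above 0.02 m).
It fails at once if a bottle, tin, lamp, pedal or key is pushed more than 20 mm from its place (distance of any of oil_bottle, grease_tin, tail_light, pedal, t_key from where it was at the start of the episode above 0.02 m).
It also fails if it takes over 48 s, if anything falls off the work surface, if the arm or the gripper's body presses on something with over 40 N, if the wrist force passes 120 N, or if a joint passes its speed limit or range.

## Working session

There is one attempt and no reset: what is moved stays moved. The work goes in short steps, Python scripts to look and compute and a tool call to move; the robot and the scene stay as the last step left them, time stands still between calls to the robot, and variables do not carry over. Pictures are saved under pics/ and viewed, and the job is handed in when it is done.

Besides the shell and the picture viewer there is one more tool, called after "Request:" as name(argument=value, ...), one argument or row to a line, values as JSON. step_arm: Moves the arm, as the interface text tells. Its arguments: {"type":"object","properties":{"deltas":{"type":"array"},"newtons":{"type":"number"}},"required":["deltas"]}

```bash
mkdir -p pics
python3 - <<'E'
from bench import ctrl, optics
import cv2, numpy as np
s=ctrl.get_state()
for k,v in s.items(): print(k,np.round(v,4))
for n in("scene","top"):
    im=optics.get_image(n); cv2.imwrite(f"pics/{n}0.png",im[:,:,::-1]); c=optics.get_calibration(n); print(n,c)
E
```

```text
time 0.0
joint_positions [-1.2039  0.3218 -0.0701  1.4517  0.0226  1.3708 -0.0569]
qd [-0.     -0.0012 -0.0001  0.0001 -0.0005  0.0005 -0.0003]
joint_torque [ 1.00000e-04 -4.91293e+01 -4.03600e-01 -3.12526e+01 -6.38000e-02
  4.35000e-02  2.00000e-04]
position [0.2244 0.6094 0.2004]
tool_rot [-5.5120e-01 -3.0926e+00  2.9000e-03]
ft_force [-0.9774 -0.0872  0.1791]
torque [ 0.0095 -0.0092  0.0031]
grip_width 1.0021
scene {'K': array([[364.30731144,   0.        , 318.26607905],
       [  0.        , 364.30731144, 194.0107289 ],
       [  0.        ,   0.        ,   1.        ]]), 'R': array([[-0.62211802,  0.78283873, -0.01151915],
       [ 0.42747306,  0.32731079, -0.84269475],
       [-0.65592375, -0.52917971, -0.5382684 ]]), 't': array([ 0.32334543, -0.15786431,  1.52384688])}
top {'K': array([[362.53758543,   0.        , 320.0815515 ],
       [  0.        , 362.53758543, 198.61898637],
       [  0.        ,   0.        ,   1.        ]]), 'R': array([[ 0.00183794, -0.99977986,  0.02090093],
       [-0.99083216, -0.00464413, -0.13501877],
       [ 0.13508611, -0.02046115, -0.99062257]]), 't': array([0.00973866, 0.5570091 , 0.8928893 ])}
```

View pics/scene0.png

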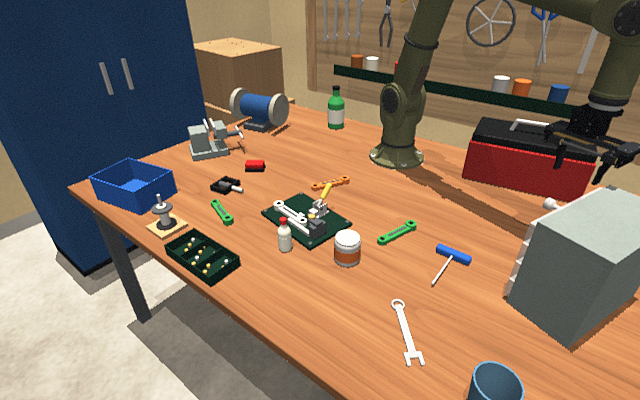

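View pics/top0.png

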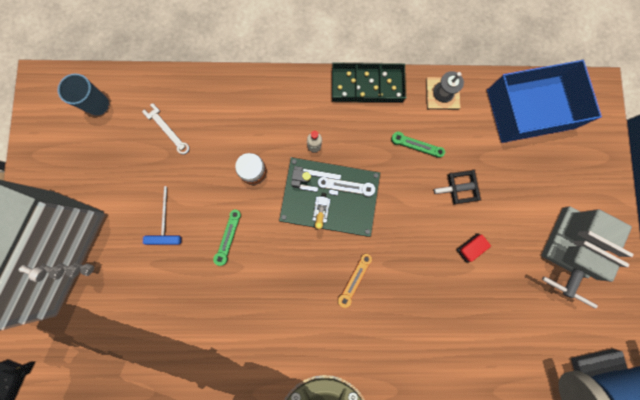

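The top view shows the jig at about (330,197), with the brass bush near (305,176), the boss near (369,189) and the handle tip near (319,225). I'll enlarge that area and segment the plate.

```bash
cat > h.py <<'E'
import numpy as np, cv2
from bench import ctrl, optics
def ray(n,u,v,z):
    c=optics.get_calibration(n); K,R,t=c["K"],c["R"],c["t"]
    d=R.T@np.linalg.inv(K)@np.array([u,v,1.]); o=-R.T@t
    return o+d*(z-o[2])/d[2]
def proj(n,X):
    c=optics.get_calibration(n); p=c["K"]@(c["R"]@np.asarray(X,float)+c["t"]); return p[:2]/p[2]
E
python3 - <<'E'
from h import *
im=cv2.imread("pics/top0.png"); c=im[145:245,270:390]
cv2.imwrite("pics/top0c.png",cv2.resize(c,None,fx=6,fy=6,interpolation=cv2.INTER_CUBIC))
im2=cv2.imread("pics/scene0.png"); c=im2[165:265,255:375]
cv2.imwrite("pics/scene0c.png",cv2.resize(c,None,fx=6,fy=6,interpolation=cv2.INTER_CUBIC))
hsv=cv2.cvtColor(im,cv2.COLOR_BGR2HSV)
print(im[220,300],im[215,350],hsv[220,300])
b,g,r=[im[...,i].astype(int) for i in range(3)]
m=((g>=r+5)&(g<90)&(g>=b-3)).astype(np.uint8)
m[:145]=0;m[245:]=0;m[:,:270]=0;m[:,390:]=0
m=cv2.morphologyEx(m,cv2.MORPH_OPEN,np.ones((3,3)))
cs,_=cv2.findContours(m,0,1)
pts=np.vstack([x for x in cs if cv2.contourArea(x)>30])
W=np.array([ray("top",u,v,0.012)[:2] for u,v in pts[:,0]])
rc=cv2.minAreaRect((W*1000).astype(np.float32)); print(rc); print(cv2.boxPoints(rc))
print(cv2.boxPoints(cv2.minAreaRect(pts)))
E
```

```text
[100 116  94] [ 95 110  88] [ 68  48 116]Traceback (most recent call last):
  File "<stdin>", line 13, in <module>
    return _nx.concatenate(arrs, 0, dtype=dtype, casting=casting)
           ~~~~~~~~~~~~~~~^^^^^^^^^^^^^^^^^^^^^^^^^^^^^^^^^^^^^^^
ValueError: need at least one array to concatenate
```

```bash
true
python3 - <<'E'
from h import *
im=cv2.imread("pics/top0.png")
b,g,r=[im[...,i].astype(int) for i in range(3)]
m=((g>=r+8)&(g>=b)&(g<150)).astype(np.uint8)
m[:145]=0;m[245:]=0;m[:,:270]=0;m[:,390:]=0
cs,_=cv2.findContours(m,0,1)
pts=np.vstack([x for x in cs if cv2.contourArea(x)>30])
cv2.imwrite("pics/m.png",cv2.resize(m[145:245,270:390]*255,None,fx=6,fy=6,interpolation=0))
W=np.array([ray("top",u,v,0.012)[:2] for u,v in pts[:,0]])
rc=cv2.minAreaRect((W*1000).astype(np.float32)); print(rc); print(cv2.boxPoints(rc))
print(cv2.boxPoints(cv2.minAreaRect(pts)))
E
```

```text
((567.182861328125, -14.654098510742188), (239.19371032714844, 170.9239959716797), 80.48109436035156)
[[ 463.11948  -118.47112 ]
 [ 631.69006  -146.73734 ]
 [ 671.2462     89.162926]
 [ 502.67566   117.42914 ]]
[[279.53558 220.40741]
 [290.32263 157.34467]
 [380.30817 172.73694]
 [369.52112 235.79968]]
```

View pics/top0c.png

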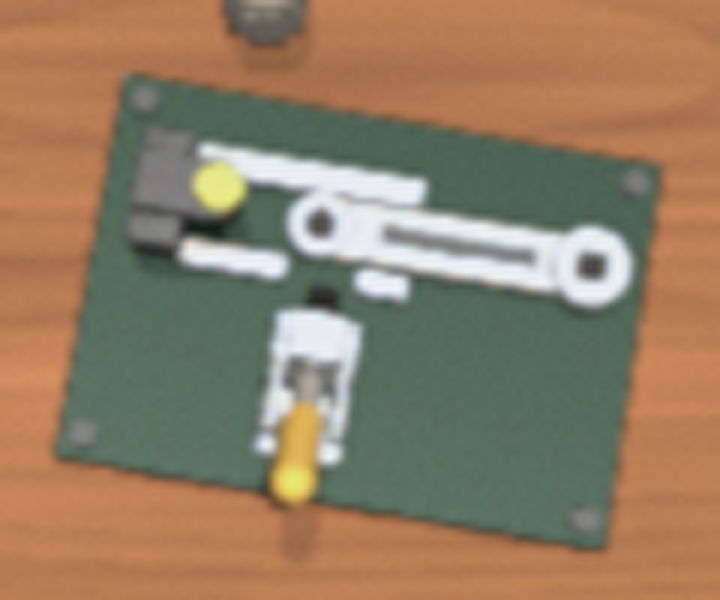

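View pics/scene0c.png

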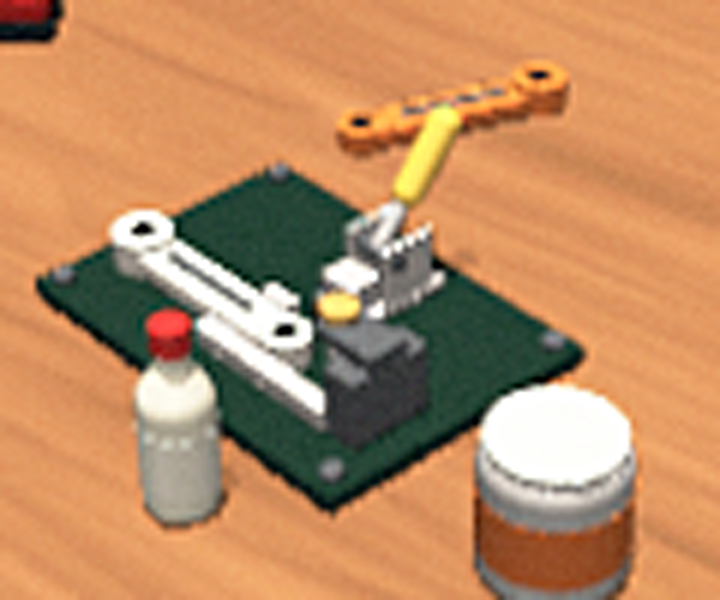

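View pics/m.png

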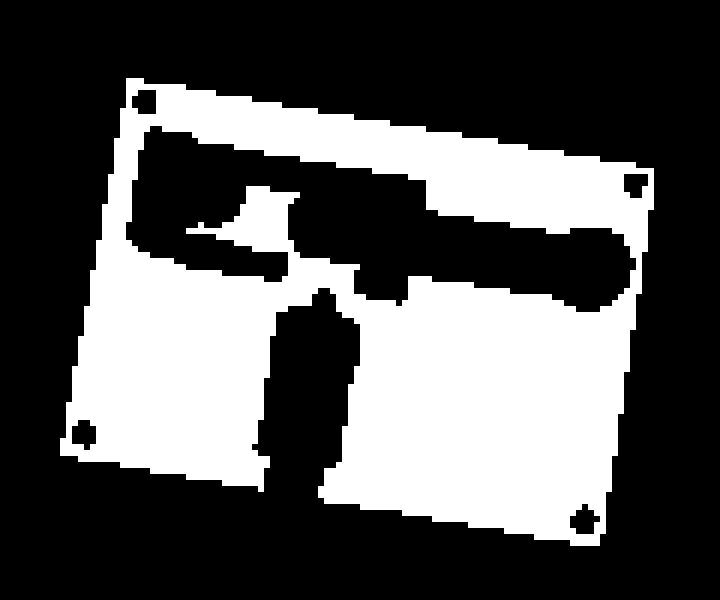

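The pictures are clear. The white crank in the jig runs from boss (crop 591,265) to eye (crop 320,222), the stop is at the left and the open handle tip is at crop (293,480). The mask gives the plate as 239 x 171 mm, which matches once the 1 px contour loss is added, at yaw about -9.5°. Next I'll check this frame against the known features.

```bash
cat >> h.py <<'E'
YAW=np.deg2rad(-9.52); RJ=np.array([[np.cos(YAW),-np.sin(YAW),0],[np.sin(YAW),np.cos(YAW),0],[0,0,1]])
OJ=np.array([.56718,-.01465,0])-RJ@np.array([-.0325,-.0275,0])
def j2w(p): return OJ+RJ@(np.asarray(p,float)/1000)
def w2j(X): return RJ.T@(np.asarray(X)-OJ)*1000
E
python3 - <<'E'
from h import *
print("OJ",OJ)
T=lambda x,y:(270+(x+.5)/6-.5,145+(y+.5)/6-.5)
S=lambda x,y:(255+(x+.5)/6-.5,165+(y+.5)/6-.5)
for n,f,p,z in [("top",T,(591,266),.032),("top",T,(320,223),.028),("top",T,(631,266),.028),("top",T,(219,188),.068),("top",T,(293,482),.1075),
  ("scene",S,(145,229),.032),("scene",S,(287,330),.028)]:
    print(n,p,w2j(ray(n,*f(*p),z)).round(1))
print("tip proj expected top", proj("top",j2w((-118.3,-10,99.4))),"scene",proj("scene",j2w((-118.3,-10,99.4))), "corners scene",[proj("scene",j2w(q)).round(1) for q in ((-120,-150,12),(55,-150,12),(55,95,12),(-120,95,12))])
s=ctrl.get_state(); print("start tcp in jig",w2j(s["position"]).round(1)); 
from scipy.spatial.transform import Rotation as R
M=R.from_rotvec(s["tool_rot"]).as_matrix(); print(M.round(3)); print("start tool px",proj("top",s["position"]))
print("cabinet near-corner", [ray("top",105,215,z).round(3) for z in (.0,.3)], ray("top",55,330,.3).round(3))
E
```

```text
OJ [0.60378068 0.00709603 0.        ]
top (591, 266) [   0.2 -122.1   32. ]
top (320, 223) [-0.5 -3.2 28. ]
top (631, 266) [   3.9 -139.8   28. ]
top (219, 188) [-0.5 40.7 68. ]
top (293, 482) [-118.7  -10.1  107.5]
scene (145, 229) [   0.6 -120.6   32. ]
scene (287, 330) [-0.3 -2.3 28. ]
tip proj expected top [318.35777323 224.97876108] scene [328.8925035  184.89210158] corners scene [array([301.7, 191. ]), array([260.3, 210.5]), array([309.7, 247.2]), array([352.6, 221.8])]
start tcp in jig [-473.7  531.3  200.4]
[[-0.938  0.346 -0.001]
 [ 0.346  0.938 -0.002]
 [-0.    -0.002 -1.   ]]
start tool px [ 17.2086457  353.73989817]
cabinet near-corner [array([0.516, 0.575, 0.   ]), array([0.49 , 0.405, 0.3  ])] [0.29  0.474 0.3  ]
```

The frame agrees with its features: bush at jig (0,41), tip at (-119,-10) against an expected (-118,-10). The boss is centred at y ≈ -121.5, so its end is at -138.5 and the crank is about 43.5 mm short of the stop. Before moving I'll check the grey cabinet near the start pose.

Run:
```python
from h import *
a=cv2.imread("pics/top0.png")[170:400,0:230]; b=cv2.imread("pics/scene0.png")[90:370,420:640]
a=cv2.resize(a,None,fx=1.7,fy=1.7);b=cv2.resize(b,None,fx=1.7,fy=1.7)
h=max(a.shape[0],b.shape[0]); f=lambda i:cv2.copyMakeBorder(i,0,h-i.shape[0],0,5,0)
cv2.imwrite("pics/cab.png",np.hstack([f(a),f(b)]))
```

```text
(no output)
```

View pics/cab.png

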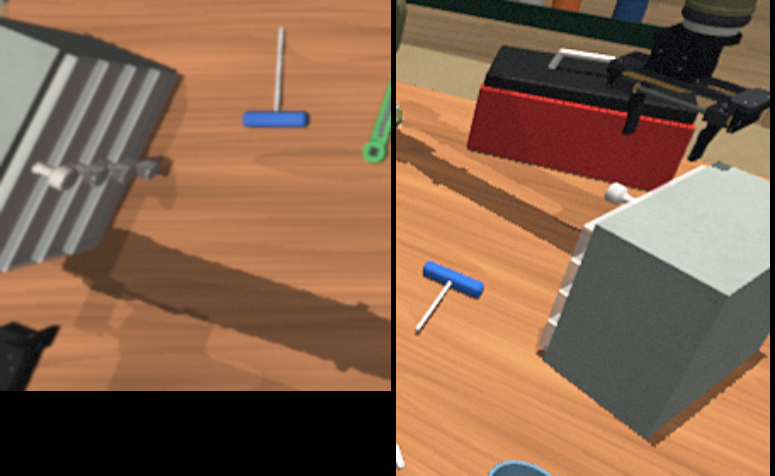

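The step pattern in the top view is the upright drawer front, with its foot line from about (0.52,0.58) to (0.24,0.70). My path moves away from it. I'll go toward the jig at z 0.2, closing the fingers on the way.

Request:
step_arm(
  deltas=[
    [0,0,0,-47,-40,0,87],
    [0,0,6,-94,-80,0,60],
    [0,0,12,-141,-120,0,0],
    [0,0,18,-188,-160,0,0],
    [0,0,24,-235,-200,0,0],
    [0,0,30,-282,-240,0,0],
    [0,0,36,-329,-280,0,0],
    [0,0,42,-376,-320,0,0],
  ],
  newtons=20,
)

```text
time: 1.1
position: [0.4674, 0.1779, 0.2013]
tool_rot: [-1.627, -2.687, -0.0]
ft_force: [0.2, 0.4, 0.3]
grip_width: 0.286
```

```bash
cat >> h.py <<'E'
from scipy.spatial.transform import Rotation as Rot
def need(pj, s=None):
    "turn (deg) and shift (mm) in tool axes to reach jig point pj (mm), pointing down with tool y along jig x"
    s=s or ctrl.get_state(); M=Rot.from_rotvec(s["tool_rot"]).as_matrix()
    G=np.column_stack([RJ[:,1],RJ[:,0],[0,0,-1]])
    G2=G.copy(); G2[:,:2]*=-1
    for g in (G,G2):
        rv=np.rad2deg(Rot.from_matrix(M.T@g).as_rotvec())
        if np.linalg.norm(rv)<100: print("turn",rv.round(2))
    print("t",s["time"],"tcp jig",w2j(s["position"]).round(1),"F jig",(RJ.T@s["ft_force"]).round(2),"grip",round(s["grip_width"],3))
    print("shift",(M.T@(j2w(pj)-s["position"])*1000).round(1))
E
python3 -c "
from h import *
need((0,-170,120))"
```

```text
turn [ 1.000e-02 -2.000e-02  3.712e+01]
t 1.1 tcp jig [-162.8  145.9  201.3] F jig [0.11 0.46 0.27] grip 0.286
shift [-350.1  -60.8   81.2]
```

Request:
step_arm(
  deltas=[
    [0,0,5,-58,-10,0,0],
    [0,0,10,-116,-20,0,0],
    [0,0,15,-174,-30,0,0],
    [0,0,20,-232,-40,0,0],
    [0,0,26,-290,-51,0,0],
    [0,0,32,-350,-61,10,0],
    [0,0,37.1,-350,-61,50,0],
    [0,0,37.1,-350,-61,80,0],
  ],
)

```text
time: 2.1
position: [0.5753, -0.1593, 0.1195]
tool_rot: [-2.397, -2.03, 0.002]
ft_force: [-0.7, 0.6, -0.1]
grip_width: 0.001
```

```bash
python3 -c "
from h import *
need((0,-170,20))
for n in('top','scene'):
    im=optics.get_image(n)[:,:,::-1]; c=im[140:290,260:460] if n=='top' else im[120:270,220:420]; cv2.imwrite(f'pics/{n}1.png',cv2.resize(c,None,fx=4,fy=4,interpolation=cv2.INTER_CUBIC))
"
```

```text
turn [-0.1   0.02  0.04]
t 2.1 tcp jig [  -0.6 -168.8  119.5] F jig [-0.84  0.46 -0.07] grip 0.001
shift [-1.1  0.8 99.5]
```

View pics/scene1.png

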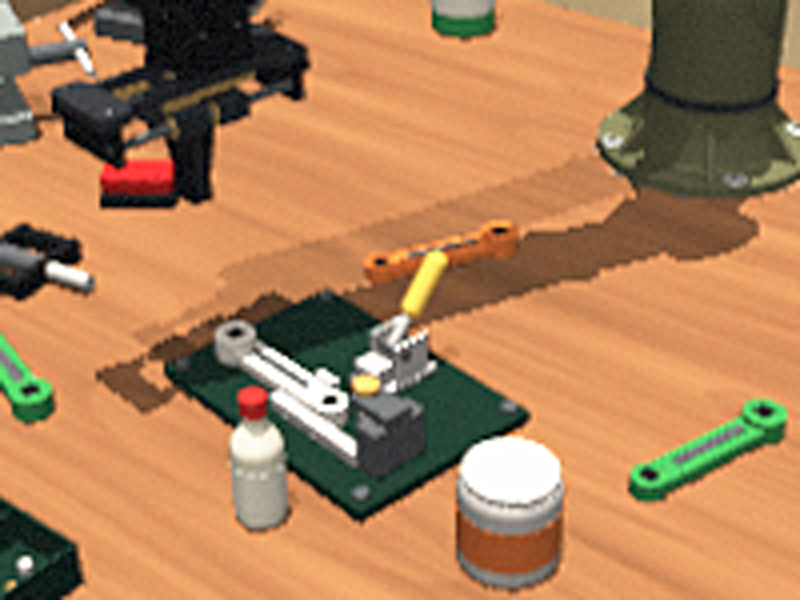

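The scene view shows the closed fingers over the bench behind the boss, with everything undisturbed. I'll descend to z 20.

Request:
step_arm(
  deltas=[
    [0,0,0,-1,1,40,0],
    [0,0,0,-1,1,70,0],
    [0,0,0,-1,1,90,0],
    [0,0,0,-1,1,99,0],
    [0,0,0,4,1,99,0],
    [0,0,0,8,1,99,0],
    [0,0,0,10,1,99,0],
    [0,0,0,10,1,99,0],
  ],
)

```text
time: 3.2
position: [0.5792, -0.1482, 0.023]
tool_rot: [2.393, 2.034, 0.001]
ft_force: [-0.8, -0.4, 0.8]
grip_width: 0.002
```

```bash
python3 -c "
from h import *
need((0,-108,20))
"
```

```text
turn [ 0.06 -0.02  0.24]
t 3.2 tcp jig [   1.5 -157.3   23. ] F jig [-0.68 -0.48  0.77] grip 0.002
shift [49.3 -1.3  3. ]
```

Request:
step_arm(
  deltas=[
    [0,0,0,6,-1,2,0],
    [0,0,0,12,-1,2,0],
    [0,0,0,18,-1,2,0],
    [0,0,0,24,-1,2,0],
    [0,0,0,30,-1,2,0],
    [0,0,0,36,-1,2,0],
    [0,0,0,41,-1,2,0],
    [0,0,0,44,-1,2,0],
  ],
)

```text
time: 4.2
position: [0.5849, -0.1046, 0.0205]
tool_rot: [-2.394, -2.034, -0.0]
ft_force: [0.5, -0.2, -0.8]
grip_width: 0.002
```

```bash
python3 -c "
from h import *
need((0,-104.5,20))
im=optics.get_image('top')[:,:,::-1]; c=im[145:245,270:390]; cv2.imwrite('pics/top2.png',cv2.resize(c,None,fx=6,fy=6,interpolation=cv2.INTER_CUBIC))
"
```

```text
turn [ 0.   -0.01  0.22]
t 4.2 tcp jig [-1.000e-01 -1.133e+02  2.050e+01] F jig [ 0.48 -0.11 -0.76] grip 0.002
shift [8.8 0.2 0.5]
```

View pics/top2.png

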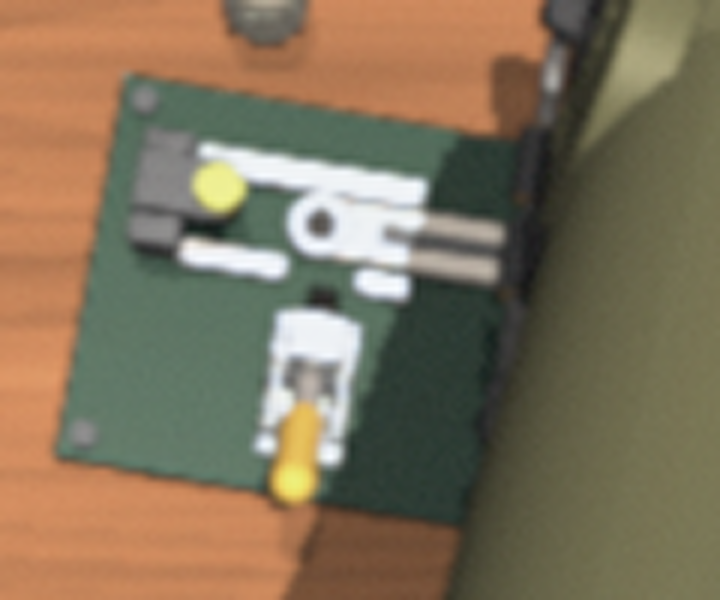

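The crank has not moved: the eye dot is still at crop (320,223), and no force is read, though the TCP reads jig y -113. I'll look from the other camera.

```bash
python3 -c "
from h import *
im=optics.get_image('scene')[:,:,::-1]; c=im[140:260,230:380].copy(); cv2.imwrite('pics/scene2.png',cv2.resize(c,None,fx=5,fy=5,interpolation=cv2.INTER_CUBIC))
s=ctrl.get_state(); p=s['position']
for q in (p,p+[0,0,.05]): print((proj('scene',q)-[230,140])*5, (proj('top',q)-[270,145])*6)
print(s['time'],s['joint_positions'])
"
```

```text
[252.68116972 332.67541079] [564.58634538 265.01605922]
[247.38881237 267.82923094] [581.56633125 245.67071545]
4.3 [-0.3745853   0.40531747  0.61280647  1.80773256 -0.27081986  1.01303263
  0.18297569]
```

View pics/scene2.png

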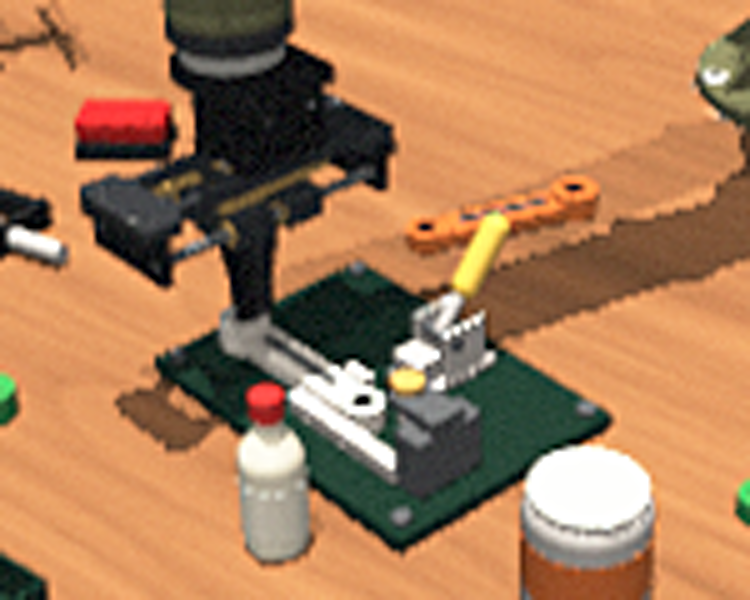

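```bash
python3 -c "
from h import *
for q in [(-.6,-168.8,119.5)]: print((proj('scene',j2w(q))-[220,120])*4, (proj('top',j2w(q))-[260,140])*4)
s=ctrl.get_state()
print(s['time'],w2j(s['position']),s['ft_force'])
for y in (-138,-148,-158): print(y,(proj('scene',j2w((0,y,20)))-[230,140])*5)
a=cv2.imread('pics/scene0.png')[140:260,230:380]; cv2.imwrite('pics/scene0d.png',cv2.resize(a,None,fx=5,fy=5,interpolation=cv2.INTER_CUBIC))
"
```

```text
[192.42383629 215.10658979] [532.80162563 186.36351592]
4.3 [-9.42204870e-02 -1.13253512e+02  2.04544483e+01] [0.17273839 0.45966041 0.15235985]
-138 [229.93439374 317.7072337 ]
-148 [220.93672494 311.51770692]
-158 [212.03258331 305.39251779]
```

View pics/scene0d.png

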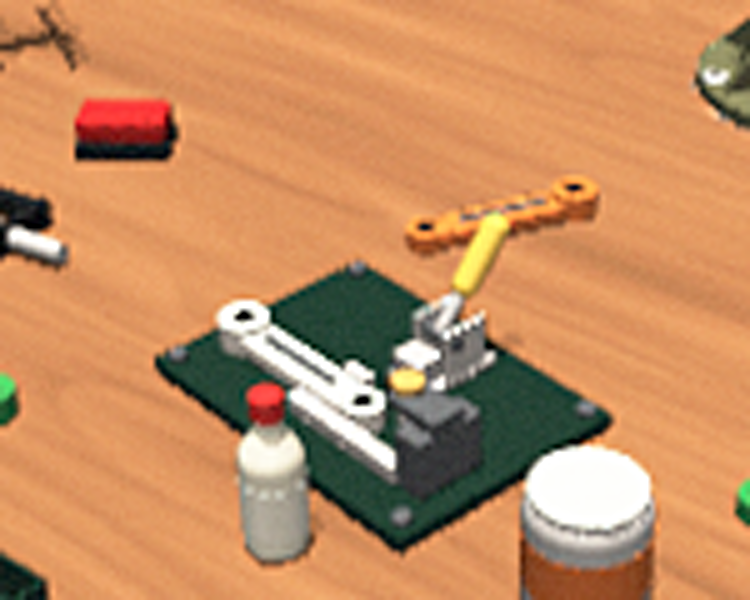

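View pics/top1.png

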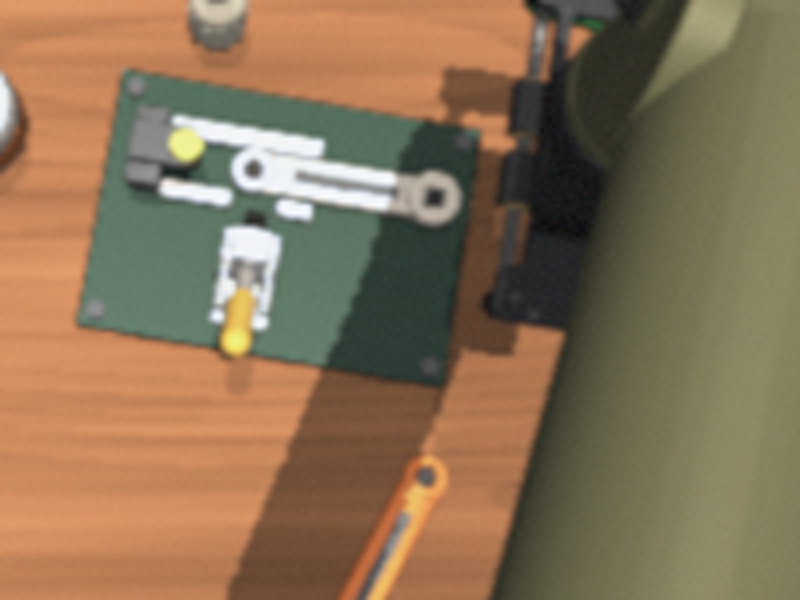

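Scene view: the fingertip is visible at crop (253,316), but the reported TCP projects to (253,333). Scene1 had the same gap (198 against 215). So the real tip sits about 13 mm above the reported TCP and skimmed over the 32 mm boss without touching. I'll back out, lower and re-measure the tip against the picture.

Request:
step_arm(
  deltas=[
    [0,0,0,0,0,-6,0],
    [0,0,0,-8,0,-8,0],
    [0,0,0,-20,0,-8,0],
    [0,0,0,-35,0,-8,0],
    [0,0,0,-50,0,-8,0],
    [0,0,0,-57,0,0,0],
    [0,0,0,-57,0,5,0],
    [0,0,0,-57,0,8,0],
  ],
)

```text
time: 5.3
position: [0.5754, -0.1605, 0.0116]
tool_rot: [-2.393, -2.034, 0.001]
ft_force: [0.3, 0.3, 0.1]
grip_width: 0.009
```

```bash
python3 -c "
from h import *
need((0,-170,10))
im=optics.get_image('scene')[:,:,::-1]; c=im[140:260,200:350].copy(); c=cv2.resize(c,None,fx=5,fy=5,interpolation=cv2.INTER_CUBIC)
s=ctrl.get_state(); p=s['position']
for dz in (0,.012,.05): 
    q=(proj('scene',p+[0,0,dz])-[200,140])*5; print(q); cv2.circle(c,tuple(int(v) for v in q),3,(255,0,255),1)
cv2.imwrite('pics/scene3.png',c)
"
```

```text
turn [-0.06 -0.03  0.25]
t 5.3 tcp jig [  -0.3 -170.    11.6] F jig [0.24 0.37 0.14] grip 0.009
shift [-0.   0.3  1.6]
[353.19256245 308.64386438]
[351.72380747 293.73396843]
[346.9682843  245.45882643]
```

View pics/scene3.png

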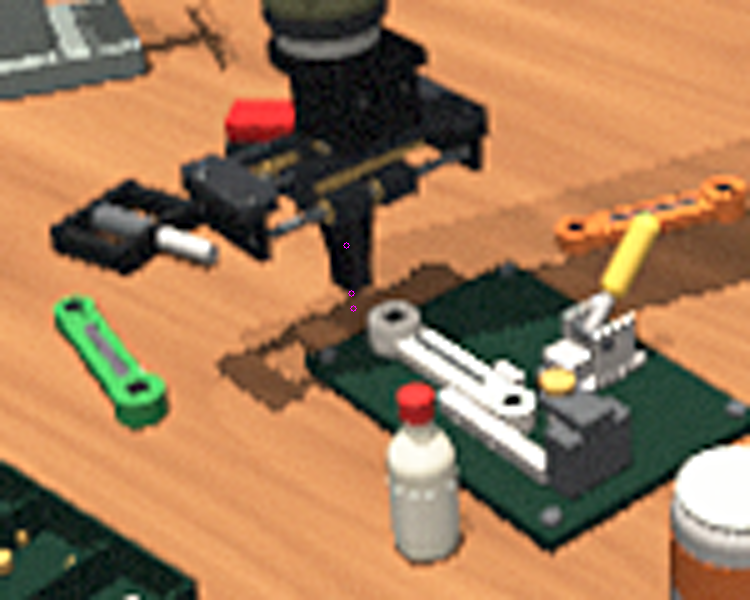

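Scene3 shows the tip bottom at (352,290), again about 14 mm above the reported TCP point at (353,309). The real tip is now at z ≈ 26. I'll lower 6 mm, giving a real z of about 20, and push slowly toward the boss.

Request:
step_arm(
  deltas=[
    [0,0,0,0,0,3,0],
    [0,0,0,0,0,6,0],
    [0,0,0,4,0,7,0],
    [0,0,0,9,0,7,0],
    [0,0,0,14,0,7,0],
    [0,0,0,19,0,7,0],
    [0,0,0,24,0,7,0],
    [0,0,0,28,0,7,0],
  ],
)

```text
time: 6.35
position: [0.5802, -0.1338, 0.0056]
tool_rot: [2.394, 2.033, -0.0]
ft_force: [-0.6, -0.7, 0.7]
grip_width: 0.01
```

```bash
cat > look.py <<'E'
import sys
from h import *
tag=sys.argv[1]
need((0,-104.5,5))
im=optics.get_image('scene')[:,:,::-1]; c=cv2.resize(im[140:260,230:380],None,fx=5,fy=5,interpolation=cv2.INTER_CUBIC); cv2.imwrite(f'pics/s_{tag}.png',c)
# eye dot: dark blob inside the aluminium eye, near jig x 0
def dot(n,im):
    g=cv2.cvtColor(np.ascontiguousarray(im),cv2.COLOR_BGR2GRAY).astype(float); best=None
    return g
im=optics.get_image('top')[:,:,::-1]; c=cv2.resize(im[145:245,270:390],None,fx=6,fy=6,interpolation=cv2.INTER_CUBIC); cv2.imwrite(f'pics/t_{tag}.png',c)
E
python3 look.py a
```

```text
turn [0.02 0.03 0.2 ]
t 6.35 tcp jig [ 1.000e-01 -1.428e+02  5.600e+00] F jig [-0.46 -0.74  0.73] grip 0.01
shift [38.3  0.1  0.6]
```

View pics/s_a.png

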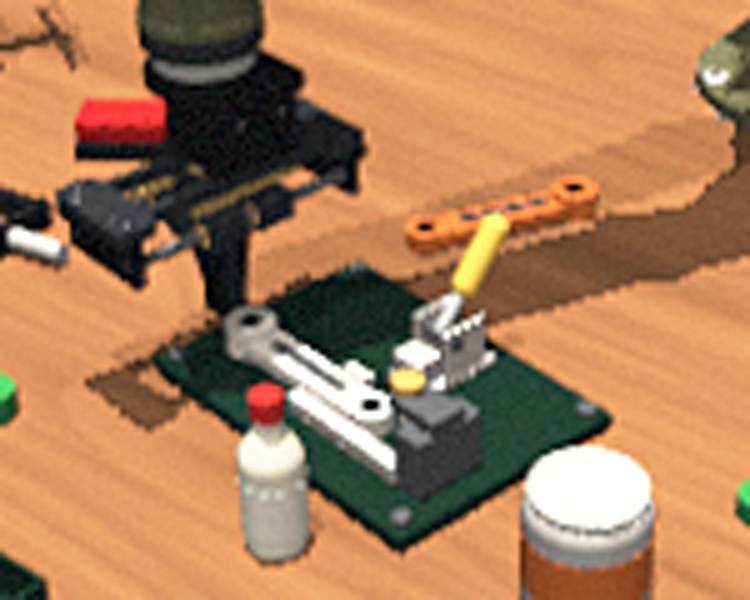

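View pics/t_a.png

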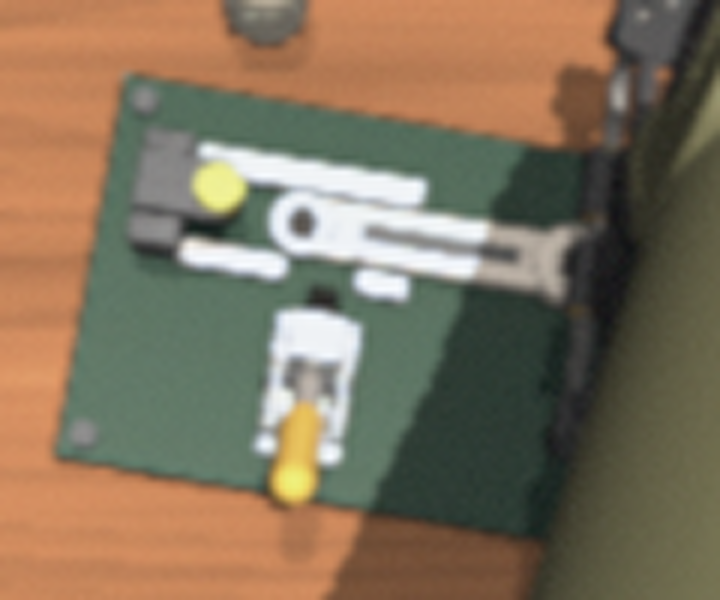

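Contact now: the eye dot moved from crop (320,223) to (302,222), about 8 mm, with the crank flat. Roughly 35 mm remain.

Request:
step_arm(
  deltas=[
    [0,0,0,5,0,0,0],
    [0,0,0,10,0,0,0],
    [0,0,0,15,0,0,0],
    [0,0,0,20,0,0,0],
    [0,0,0,24,0,0,0],
    [0,0,0,28,0,0,0],
    [0,0,0,30,0,0,0],
    [0,0,0,31,0,0,0],
  ],
)

```text
time: 7.45
position: [0.5852, -0.1029, 0.0055]
tool_rot: [2.394, 2.034, 0.0]
ft_force: [0.7, -1.0, -0.1]
grip_width: 0.003
```

```bash
python3 look.py b
```

```text
turn [0.   0.   0.22]
t 7.45 tcp jig [-1.000e-01 -1.116e+02  5.500e+00] F jig [ 0.85 -0.89 -0.06] grip 0.003
shift [7.1 0.2 0.5]
```

View pics/s_b.png

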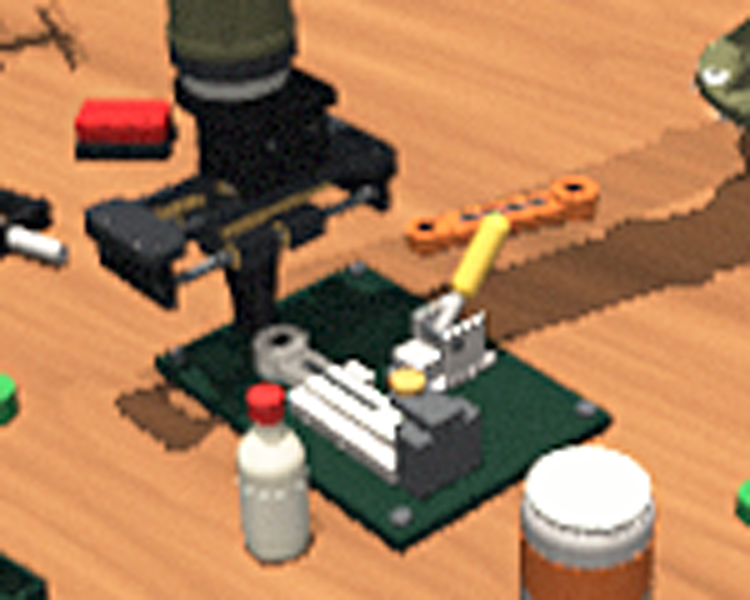

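View pics/t_b.png

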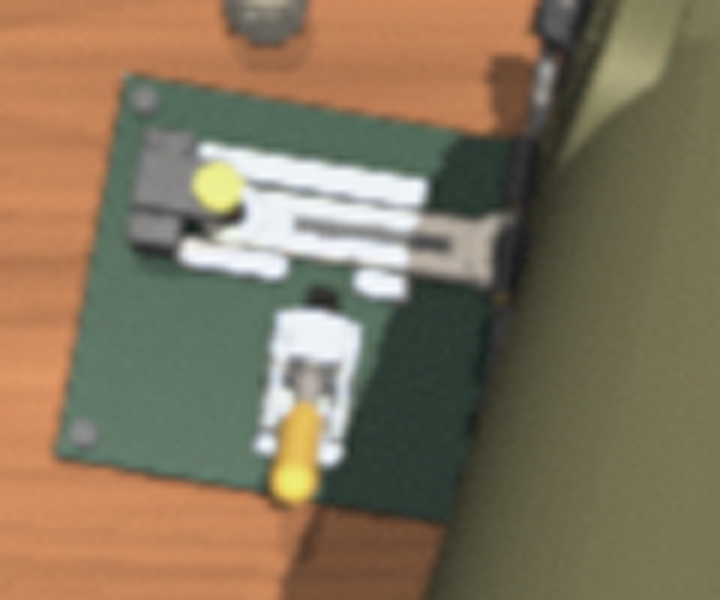

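The crank is at about 4 mm from the stop and its eye is under the bush. I'll continue at about 1 mm per row and watch the force.

Request:
step_arm(
  deltas=[
    [0,0,0,1,0,0,0],
    [0,0,0,2,0,0,0],
    [0,0,0,3,0,0,0],
    [0,0,0,4,0,0,0],
    [0,0,0,4.5,0,0,0],
    [0,0,0,5,0,0,0],
    [0,0,0,5,0,0,0],
    [0,0,0,5,0,0,0],
  ],
)

```text
time: 8.55
position: [0.586, -0.098, 0.0055]
tool_rot: [-2.394, -2.034, -0.0]
ft_force: [-0.3, -1.7, 0.6]
grip_width: 0.001
```

```bash
python3 -c "
from h import *
need((0,-104.5,5))"
```

```text
turn [ 0.   -0.01  0.21]
t 8.55 tcp jig [  -0.2 -106.6    5.5] F jig [-0.02 -1.7   0.61] grip 0.001
shift [2.1 0.2 0.5]
```

Request:
step_arm(
  deltas=[
    [0,0,0,0.5,0,0,0],
    [0,0,0,1,0,0,0],
    [0,0,0,1.5,0,0,0],
    [0,0,0,2,0,0,0],
    [0,0,0,2.5,0,0,0],
    [0,0,0,3,0,0,0],
    [0,0,0,3,0,0,0],
    [0,0,0,3,0,0,0],
  ],
)

```text
time: 9.55
position: [0.5863, -0.0966, 0.0055]
tool_rot: [2.394, 2.032, -0.002]
ft_force: [-0.4, -5.2, 0.8]
grip_width: 0.011
```

```bash
python3 look.py c
```

```text
turn [0.01 0.09 0.16]
t 9.55 tcp jig [-1.000e-01 -1.052e+02  5.500e+00] F jig [ 0.51 -5.15  0.77] grip 0.011
shift [0.7 0.1 0.5]
```

View pics/t_c.png

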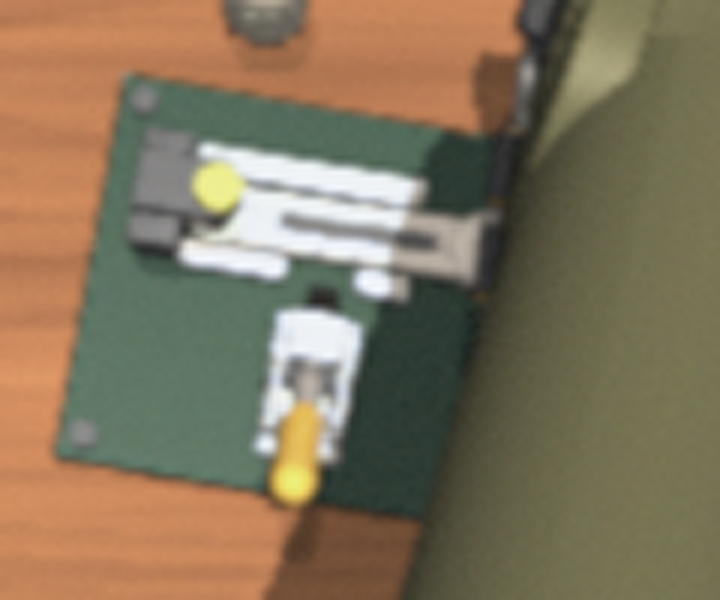

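The TCP has stalled at -105.2 against a commanded -103.6, and the force has risen to 5 N. Slot travel is about 44.5 mm, so the crank should be on the stop. One firmer nudge will confirm it.

Request:
step_arm(
  deltas=[
    [0,0,0,1,0,0,0],
    [0,0,0,2,0,0,0],
    [0,0,0,3,0,0,0],
    [0,0,0,3,0,0,0],
    [0,0,0,3,0,0,0],
    [0,0,0,3,0,0,0],
    [0,0,0,3,0,0,0],
    [0,0,0,3,0,0,0],
  ],
)

```text
time: 10.65
position: [0.5863, -0.0963, 0.0056]
tool_rot: [2.394, 2.029, -0.005]
ft_force: [-0.9, -9.0, 1.2]
grip_width: 0.004
```

```bash
python3 -c "
from h import *
need((0,-135,5))"
```

```text
turn [0.03 0.26 0.07]
t 10.65 tcp jig [-1.000e-01 -1.049e+02  5.600e+00] F jig [ 0.57 -8.98  1.18] grip 0.004
shift [-30.1   0.1   0.7]
```

The position holds at -104.9 while the force rises to 9 N, so it is seated. Now I'll back off straight, then raise.

Request:
step_arm(
  deltas=[
    [0,0,0,-5,0,0,0],
    [0,0,0,-14,0,0,0],
    [0,0,0,-26,0,0,0],
    [0,0,0,-35,0,0,0],
    [0,0,0,-35,0,-30,0],
    [0,0,0,-35,0,-80,0],
    [0,0,0,-35,0,-135,0],
    [0,0,0,-35,0,-180,0],
  ],
)

```text
time: 11.65
position: [0.5815, -0.1272, 0.1879]
tool_rot: [2.394, 2.033, 0.003]
ft_force: [0.6, -0.6, 0.9]
grip_width: 0.006
```

```bash
python3 look.py d; python3 -c "
from h import *
need((-165,-10,185))"
```

```text
turn [ 0.1  -0.04  0.18]
t 11.65 tcp jig [   0.2 -136.1  187.9] F jig [ 0.64 -0.47  0.85] grip 0.006
shift [ 31.5  -0.4 182.9]
turn [ 0.57 -0.09  0.18]
t 11.75 tcp jig [   3.4 -136.4  191.4] F jig [ 0.64 -0.4   0.25] grip 0.006
shift [ 127.  -168.     4.9]
```

View pics/t_d.png

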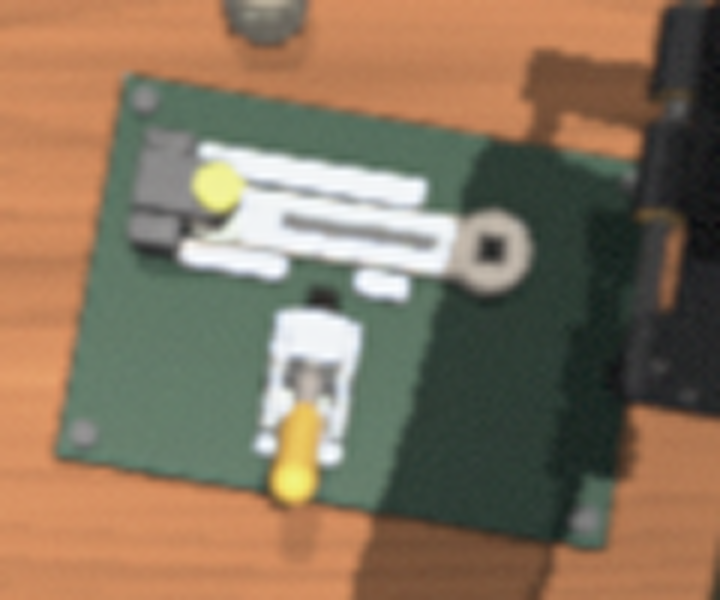

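View pics/s_d.png

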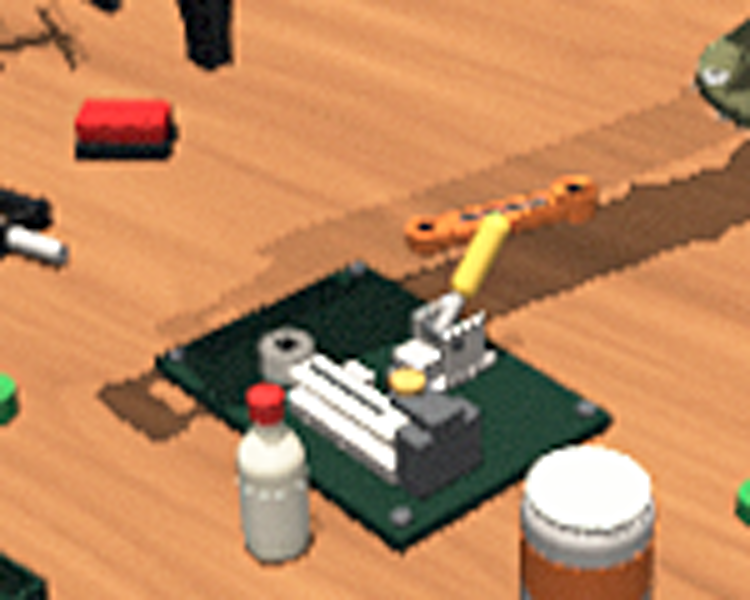

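Crank on the stop: the black square moved from crop (591,266) to (491,249), about 44 mm, so the boss centre is at jig y ≈ -78, the seated value. The handle is still open. Next I go above a point on the -x side of the handle.

Request:
step_arm(
  deltas=[
    [0,0,0,18,-23,0,0],
    [0,0,0,36,-46,0,0],
    [0,0,0,54,-69,0,0],
    [0,0,0,72,-92,0,0],
    [0,0,0,90,-115,0,0],
    [0,0,0,108,-138,0,0],
    [0,0,0,126,-160,0,0],
    [0,0,0,126,-160,0,0],
  ],
)

```text
time: 12.75
position: [0.4424, 0.025, 0.1848]
tool_rot: [-2.39, -2.037, 0.0]
ft_force: [0.0, 0.2, -0.4]
grip_width: 0.002
```

```bash
python3 -c "
from h import *
need((-160,-10,74))
im=optics.get_image('scene')[:,:,::-1]; c=cv2.resize(im[60:260,230:430],None,fx=3,fy=3,interpolation=cv2.INTER_CUBIC)
s=ctrl.get_state(); p=s['position']
q=(proj('scene',p)-[230,60])*3; print(q); cv2.circle(c,tuple(int(v) for v in q),3,(255,0,255),1)
cv2.imwrite('pics/s_e.png',c)
"
```

```text
turn [-0.07 -0.05  0.41]
t 12.75 tcp jig [-162.1   -9.   184.8] F jig [ 0.01  0.23 -0.4 ] grip 0.002
shift [ -1.1   2.3 110.8]
[327.18399455 288.43987645]
```

View pics/s_e.png

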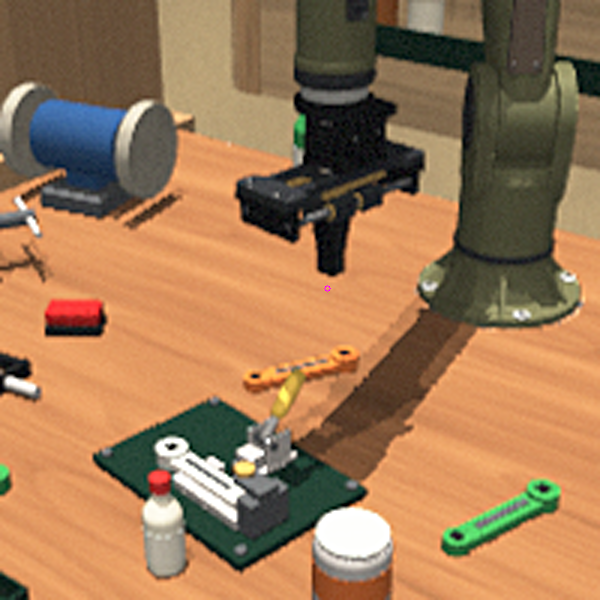

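Same gap again: tip at (331,272), reported point at (327,288). I'll descend 113 mm, putting the real tip at z ≈ 86.

Request:
step_arm(
  deltas=[
    [0,0,0,-1,1,20,0],
    [0,0,0,-1,1,45,0],
    [0,0,0,-1,1,70,0],
    [0,0,0,-1,1,90,0],
    [0,0,0,-1,1,105,0],
    [0,0,0,-1,1,113,0],
    [0,0,0,-1,1,113,0],
    [0,0,0,-1,1,113,0],
  ],
)

```text
time: 13.8
position: [0.4453, 0.0224, 0.0731]
tool_rot: [2.394, 2.033, 0.002]
ft_force: [0.6, 1.0, 0.5]
grip_width: 0.004
```

```bash
cat > look2.py <<'E'
import sys
from h import *
need((-142,-10,72))
im=optics.get_image('scene')[:,:,::-1]; a=cv2.resize(im[125:245,250:380],None,fx=3,fy=3,interpolation=cv2.INTER_CUBIC)
im=optics.get_image('top')[:,:,::-1]; b=cv2.resize(im[140:260,270:400],None,fx=3,fy=3,interpolation=cv2.INTER_CUBIC)
cv2.imwrite(f'pics/b_{sys.argv[1]}.png',np.hstack([a,b]))
E
python3 look2.py f
```

```text
turn [ 0.07 -0.03  0.2 ]
t 13.8 tcp jig [-158.9  -11.2   73.1] F jig [0.39 1.09 0.52] grip 0.004
shift [ 1.1 16.9  1.1]
```

View pics/b_f.png

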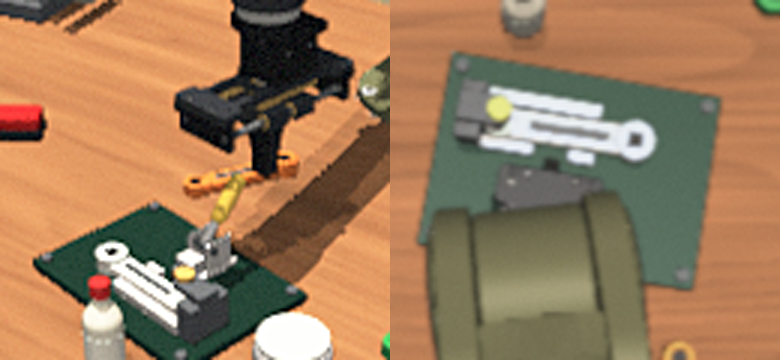

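```bash
python3 -c "
from h import *
for q in [(-159,-11,73),(-159,-11,87),(-159,-11,92),(-144,-11,87),(-118,-10,99)]: print(q,((proj('scene',j2w(q))-[250,125])*3).round(1))
im=optics.get_image('scene')[:,:,::-1]; cv2.imwrite('pics/z.png',cv2.resize(im[145:215,305:365],None,fx=10,fy=10,interpolation=cv2.INTER_CUBIC)[:, :])
print([((proj('scene',j2w(q))-[305,145])*10).round() for q in [(-159,-11,87),(-118,-10,99)]])"
```

```text
(-159, -11, 73) [263.3 186.9]
(-159, -11, 87) [263.5 175.8]
(-159, -11, 92) [263.6 171.8]
(-144, -11, 87) [253.5 180.8]
(-118, -10, 99) [236.5 180.1]
[array([328., 386.]), array([238., 400.])]
```

```bash
python3 -c "
import cv2
i=cv2.imread('pics/z.png'); cv2.imwrite('pics/z2.png',i[:600])"
```

```text
(no output)
```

View pics/z2.png

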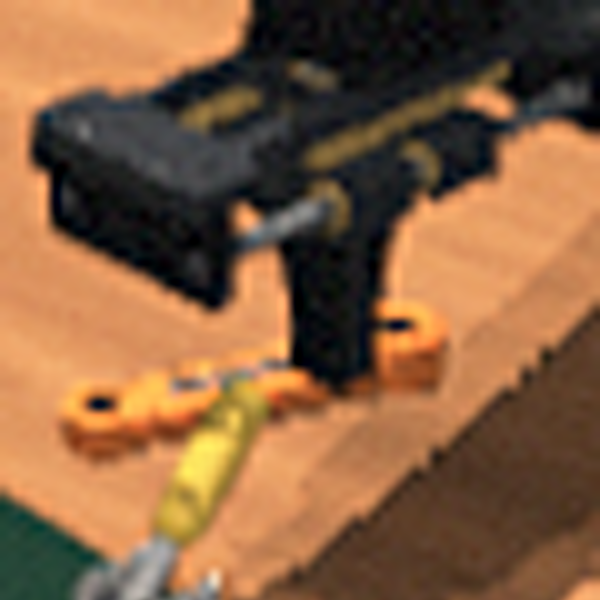

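```bash
python3 -c "
from h import *
for z in (.11,.12,.13,.14,.15,.16,.17): print(z, w2j(ray('scene',326.5,175.5,z)).round(0), w2j(ray('scene',310,163,z)).round(0))
"
```

```text
0.11 [-141.  -45.  110.] [-159. -147.  110.]
0.12 [-129.  -32.  120.] [-146. -132.  120.]
0.13 [-117.  -19.  130.] [-134. -117.  130.]
0.14 [-105.   -7.  140.] [-122. -103.  140.]
0.15 [-93.   6. 150.] [-109.  -88.  150.]
0.16 [-81.  19. 160.] [-97. -74. 160.]
0.17 [-69.  32. 170.] [-85. -59. 170.]
```

The finger bottom is at about z 88, below the 99 mm tip centre, and the gripper body clears at about 160 mm (the upright handle reaches 126). Now I'll push along jig +x.

Request:
step_arm(
  deltas=[
    [0,0,0,1,6,1,0],
    [0,0,0,1,12,1,0],
    [0,0,0,1,18,1,0],
    [0,0,0,1,23,1,0],
    [0,0,0,1,28,1,0],
    [0,0,0,1,33,1,0],
    [0,0,0,1,37,1,0],
    [0,0,0,1,40,1,0],
  ],
)

```text
time: 14.95
position: [0.4808, 0.0179, 0.0708]
tool_rot: [-2.389, -2.031, 0.008]
ft_force: [-6.6, 1.4, 5.3]
grip_width: 0.001
```

```bash
python3 look2.py g
```

```text
turn [-0.45 -0.    0.25]
t 14.95 tcp jig [-123.1   -9.7   70.8] F jig [-6.73  0.28  5.34] grip 0.001
shift [ -0.2 -19.   -1. ]
```

View pics/b_g.png

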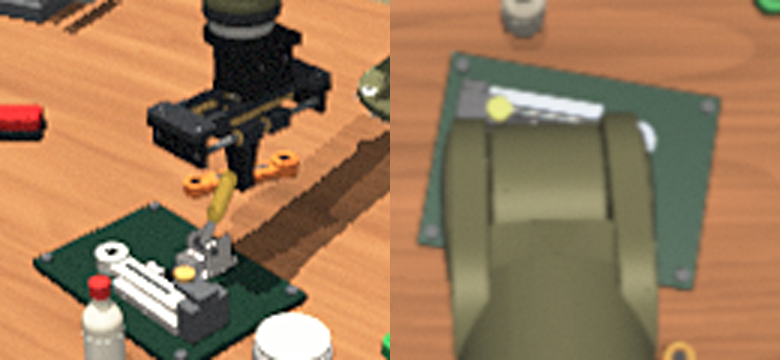

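The handle has moved part of the way (tip near crop (230,178)), at about 7 N. I'll continue past center.

Request:
step_arm(
  deltas=[
    [0,0,0,0,5,0,0],
    [0,0,0,0,10,0,0],
    [0,0,0,0,15,0,0],
    [0,0,0,0,20,0,0],
    [0,0,0,0,25,0,0],
    [0,0,0,0,30,0,0],
    [0,0,0,0,34,0,0],
    [0,0,0,0,36,0,0],
  ],
)

```text
time: 16.05
position: [0.5202, 0.0109, 0.0714]
tool_rot: [2.394, 2.033, 0.0]
ft_force: [0.7, -0.9, -0.2]
grip_width: 0.001
```

```bash
python3 look2.py h
```

```text
turn [0.02 0.01 0.2 ]
t 16.05 tcp jig [-83.1 -10.1  71.4] F jig [ 0.88 -0.8  -0.19] grip 0.001
shift [  0.3 -58.9  -0.6]
```

View pics/b_h.png

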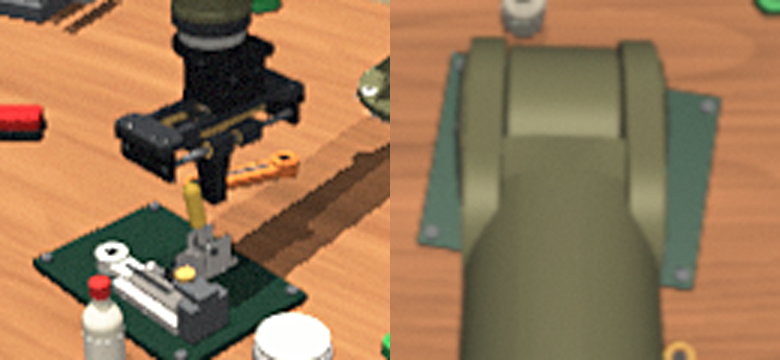

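The handle is past upright (tip at crop (192,185)) with no contact force, so it may still be moving. I'll look again.

```bash
for i in 1 2 3; do python3 look2.py i$i; done; python3 -c "
from h import *
for a in (0.7,.9,1.1,1.4): print(a,((proj('scene',j2w((-70+75*np.sin(a-.7),-10,42+75*np.cos(a-.7))))-[250,125])*3).round())"
```

```text
turn [0.02 0.01 0.2 ]
t 16.15 tcp jig [-83.2 -10.1  71.4] F jig [ 0.18 -0.04 -0.44] grip 0.003
shift [  0.3 -58.8  -0.6]
turn [-0.   -0.    0.21]
t 16.25 tcp jig [-83.6 -10.   71.4] F jig [0.9  0.75 0.32] grip 0.003
shift [  0.2 -58.4  -0.6]
turn [-0.   -0.01  0.21]
t 16.35 tcp jig [-83.6 -10.   71.5] F jig [-0.59  0.36 -0.42] grip 0.004
shift [  0.2 -58.4  -0.5]
0.7 [202. 182.]
0.9 [191. 188.]
1.1 [180. 197.]
1.4 [166. 214.]
```

View pics/b_i3.png

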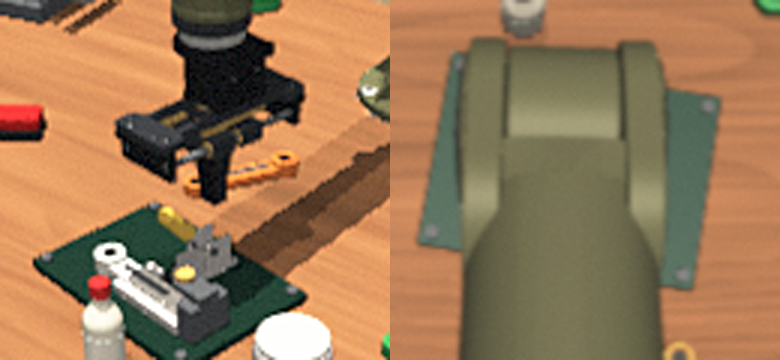

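The handle snapped closed: tip at crop (167,213), where 1.4 rad predicts (166,214). I'll back off and raise clear.

Request:
step_arm(
  deltas=[
    [0,0,0,0,-15,0,0],
    [0,0,0,0,-30,-10,0],
    [0,0,0,0,-45,-40,0],
    [0,0,0,0,-55,-80,0],
    [0,0,0,0,-60,-120,0],
    [0,0,0,0,-60,-140,0],
    [0,0,0,0,-60,-140,0],
    [0,0,0,0,-60,-140,0],
  ],
)

```text
time: 17.45
position: [0.4595, 0.0207, 0.2103]
tool_rot: [-2.394, -2.033, 0.002]
ft_force: [-0.2, 0.7, -0.3]
grip_width: 0.008
```

Request:
step_arm(
  deltas=[
    [0,0,0,-50,0,0,0],
    [0,0,0,-100,0,0,0],
    [0,0,0,-150,0,0,0],
    [0,0,0,-200,0,0,0],
    [0,0,0,-240,0,0,0],
    [0,0,0,-250,0,0,0],
    [0,0,0,-250,0,0,0],
    [0,0,0,-250,0,0,0],
  ],
)

```text
time: 18.45
position: [0.4203, -0.2242, 0.2108]
tool_rot: [-2.391, -2.036, 0.001]
ft_force: [-0.3, 0.2, -0.1]
grip_width: 0.008
```

```bash
python3 look.py j; python3 -c "
from h import *
im=optics.get_image('top')[:,:,::-1]; cv2.imwrite('pics/topj.png',im)
a=cv2.imread('pics/top0.png'); d=cv2.absdiff(a,np.ascontiguousarray(im)).max(2)>60
cs=cv2.findContours(d.astype(np.uint8),0,2)[0]
print([cv2.boundingRect(c) for c in cs if cv2.contourArea(c)>20])"
```

```text
turn [-0.07 -0.02  0.35]
t 18.45 tcp jig [-142.7 -258.5  210.8] F jig [-0.32  0.11 -0.14] grip 0.008
shift [153.  143.9 205.7]
[(348, 393, 10, 7), (0, 359, 36, 41), (553, 349, 66, 51), (37, 304, 278, 96), (575, 295, 23, 13), (551, 287, 23, 14), (595, 268, 22, 10), (553, 235, 9, 12), (585, 225, 55, 125), (333, 214, 87, 183), (558, 213, 12, 21), (315, 210, 10, 20), (429, 198, 197, 202), (354, 183, 21, 13), (320, 180, 14, 24), (303, 175, 18, 12)]
```

View pics/t_j.png

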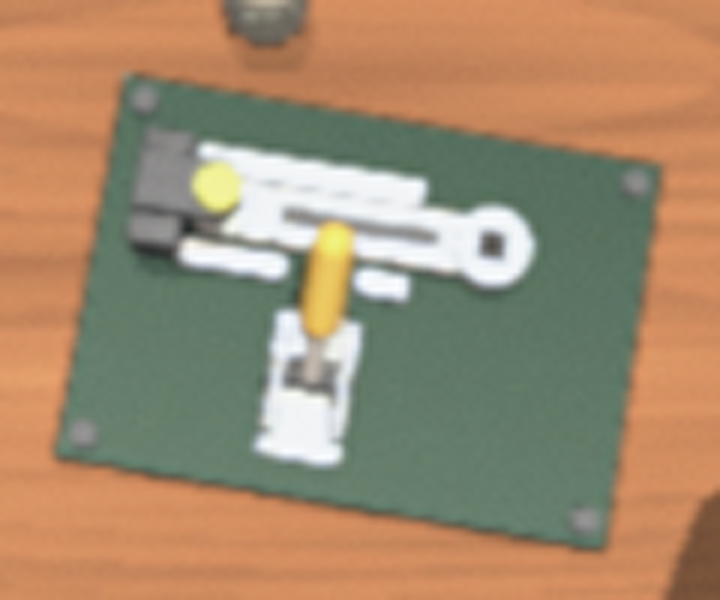

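View pics/s_j.png

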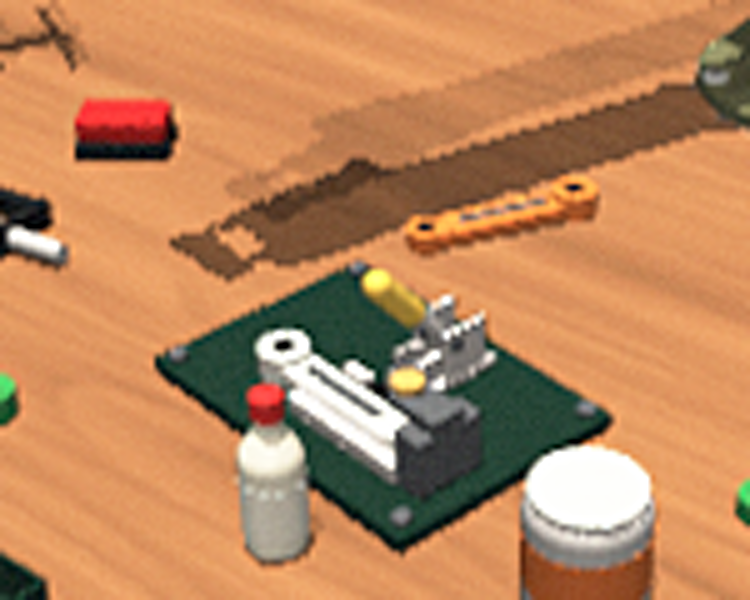

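View pics/topj.png

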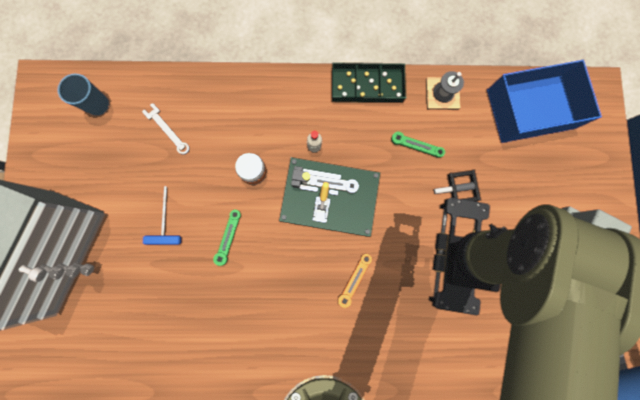

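Handle is over the crank, the boss square is at crop (492,245), and the crank has been pressed toward the fence. The bystanders are unmoved and the arm is clear. One last numeric check, then I hand in.

```bash
python3 -c "
from h import *
T=lambda x,y:(270+(x+.5)/6-.5,145+(y+.5)/6-.5)
print('boss',w2j(ray('top',*T(492,245),.032)).round(1),'slot ends',w2j(ray('top',*T(282,214),.027)).round(1),w2j(ray('top',*T(438,237),.027)).round(1))
print('tip',w2j(ray('top',*T(336,238),.1075)).round(1))
s=ctrl.get_state();print(s['ft_force'],s['qd'].round(4) if hasattr(s['qd'],'round') else s['qd'])
ctrl.close_job()"
```

```text
boss [  2.  -78.3  32. ] slot ends [ 0.8 13.8 27. ] [  2.4 -54.9  27. ]
tip [-20.2 -10.7 107.5]
[-0.78391605  0.31403683  0.22528974] [ 0.0032 -0.0032  0.0079 -0.0023  0.0008  0.0003  0.002 ]
the job is handed in; nothing more can be done
```

The crank is against the end stop, the clamp is snapped closed, and the job is handed in at about 18.5 s of the 48 s allowed. No verdict came back.

I pushed the boss with closed fingers until the crank stalled at the stop, with the force rising to 9 N and no further travel. Then I pushed the handle past center, where it snapped over by itself, and moved the arm clear.

**Last checks**
- **Crank position:** the boss centre measured jig y -78.3 mm, against -78 when seated. It sits 1 to 2.4 mm toward the fence, within the 4 mm limit.
- **Handle:** the tip measured jig x -20, against -22 at 1.4 rad.
- **Bystanders:** none showed any shift in the pictures.
- **Robot:** it touches nothing, and the wrist force was under 1 N.

**What disagreed or was not checked**
- The real fingertip sat about 14 mm higher in the pictures than the reported tool position. My first push therefore passed just over the boss without moving the crank, so I lowered the tool and repeated it.
- I could not measure the foot's holding force. The only sign of it is that the crank shifted about 2 mm toward the fence when the clamp closed.

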